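# Free the seized bottle jig and reset its jaw to the bottle

## Robot

A 6-joint arm with a two-finger parallel gripper is mounted at the origin on the work surface. World frame = base frame: x ahead of the robot, y to its left, z up, the work surface at z = 0. Lengths are in m, angles in rad, forces in N, time in s.
With the tool pointing down it reaches from about 0.275 to 0.825 m from the base axis. Payload 4.9 kg.
Tool frame: the origin (TCP) lies midway between the tips of the shut fingers; the grasp point (between the pads) lies 19 mm behind it; z points along the fingers, y is the line along which they close (so a half turn about z gives the same grasp; the last joint's range is limited). The gripper opens to 85 mm and grips with 20 to 120 N. Pads are 22 mm wide; open, the fingers measure 114 mm over their backs; the gripper's body (76 mm by 85 mm) begins 54 mm behind the grasp point. The pads swing forward as they close: fully open they stand 13 mm farther back than shut.
Start: joints at [1.074, 0.326, -0.193, 1.052, 0, 1.437], TCP at [0.195, 0.514, 0.231] pointing down, gripper open.
Joint ranges: [-2.65, 2.65], [-0.97, 1.79], [-1.3, 1.35], [-1.93, 2.1], [-1.47, 1.37], [-3.14, 3.14]. Speed limits (rad/s): [2.57, 2.57, 3.14, 3.14, 3.14, 3.14].

## Interface

Orientations are given as a unit quaternion [w, x, y, z].
In Python, from workcell import arm gives the robot as it stands.
- The arm moves only by the shell command python3 -m pendant 'ROWS' [FORCE]. ROWS is JSON, a list of rows, each a list of 7 numbers: the shift along the tool's x, y, z in m, then the turn, a rotation vector about the tool's x, y, z in rad, then the finger opening in m, from 0 to 0.0854. In form: [[x, y, z, rx, ry, rz, claw], ...]. A call has 1 to 8 rows; each row is the pose to reach, as a shift and turn from the pose commanded when the call began, along the tool's axes at that moment; what a row does not reach only later rows make up. A row lasts 1/10 s, in which the tool goes at most 50 mm and 8.59 degrees, less where a joint would pass 70% of its speed; a pose out of reach is approached as far as the arm can. A call with a gripper value outside its range is refused whole. The fingers move at their own pace and stop on an object; FORCE is the grip in N (left out, the last holds). Time passes only in rows, so rows that repeat a pose let the fingers close. It gives the time, the measured TCP pose, the force, the opening and the grip force at its end, in the units of the state.
- arm.state(): the state, without advancing time (a new reading comes with each control period).
- arm.snapshot(name): name is "scene" or "top" or "wrist"; returns the picture (400x640x3 uint8, blue, green, red); there is no depth.
- arm.calibration(name): a dict with "intrinsics" (3x3 intrinsics, pixels), "pose" (4x4, takes a point from camera to world coordinates). Camera axes: x right, y down, z forward; pixel columns grow to the right and rows downward; lengths in m; the calibration is good to about 2 mm. A picture is of the moment at which its call begins: read the wrist's pose just before it. calibration takes no time and is no camera call; for the wrist camera it gives the pose at the moment of the call.
- arm.job_done(): hands the job in; it is judged then, once.
The state is a dict: "time_s": time; "joint_pos": joint angles; "joint_velocities": joint speeds; "joint_efforts": joint torques, N m; "ee_pos": TCP position; "orientation": TCP orientation; "force": force on the tool from outside, world axes, zero at the start; "wrist_torque": the same for the moment, N m; "opening": finger opening in m; "gripper_force": force on a finger pad.
Only numpy, scipy, OpenCV 4.12 (cv2) and the standard library are available. Lean on these libraries where they do the work, as an engineer would, in place of code of your own. Each camera call takes 0.05 s, during which the arm holds its last target. There are 200 camera calls.

## Task

The clamp knob of the bottle jig has seized: break it loose and back it off about half a turn. Then slide the blue jaw up by feel until the bottle standing in the jig sits snug in both Vs, touching on both sides but never squeezed hard, and screw the knob down tight again so that the jaw stays there. Leave the bottles on the board, the amber bottle and the tub alone.

Things in the scene. Friction and masses are not known exactly. Their poses are not given: they have to be found in the camera images.
- jig: bottle-holding jig fixed to the table: an aluminium plate 110 (x) x 300 (y) x 14 mm. Origin: centre of its underside, z up. Its y axis is the line along which the jaw slides; the bottle stands at the +y end, the knob sits at y = -35 mm and the jaw's push lug at the -y end.
- vblock: fixed blue plastic V block on the +y end of the plate, 31 mm high, its 120-degree V opening towards -y. Origin: on the plate's top, where the centre of a 56 mm bottle seated in the V comes (x 0, y +90 mm of the jig); a bottle 1 mm larger in diameter seats 0.6 mm nearer to the jaw. Axes as the jig's.
- jaw: sliding jaw: a blue V (31 mm high, opening to +y) on a slotted steel arm that runs under the knob to a push lug at its tail. Slides along the jig's y, with about 3 N once the knob is loose. Origin: on the plate's top, the centre of a 56 mm bottle touching this V; it starts 22 to 50 mm short (-y) of the V block's origin and comes home within 7 mm either side of it. Axes as the jig's.
- lug (a point): centre of the back (-y) face of the jaw's push lug, 20 mm above the plate's top. The lug is 53 mm wide (jig x), 12 mm thick (jig y) and 34 mm high, standing on the plate's level, so its top is 48 mm above the table. Push it towards the jig's +y. Axes as the jig's.
- screw: the clamp screw under the knob, with the knob on it: an upright 14 mm stud, axis vertical, at jig x 0, y -35 mm. Its steel flange (48 mm across) presses on the jaw's arm. Origin: on the axis at the flange's underside, about 23 mm above the table when tight; it rises 1.2 mm per radian of loosening.
- knob (a joint): angle of the knob, rad; grows anticlockwise seen from above, which loosens. Starts seized tight within 0.06 of 0; breaking it loose takes a firm twist of about 0.6 N m, the resistance fades until 0.65, beyond that it turns freely (0.02 N m) to a stop at 4.5. Screwed down again it bites from 0.65 and grows steadily stiffer: about 0.4 N m at 0.3 (clamp force 40 N), 0.75 N m at 0 (75 N).
- knob_grip (a point): grip point on the knob's axis. The knob is a black T-bar 60 mm long, 14 mm thick and 24 mm high (from 58 to 82 mm above the table) on a 24 mm hub. This point is 72 mm above the table; its x axis lies along the bar, y across its thickness (grip there).
- amber_bottle: bystander: amber bottle with white cap and paper band, 50 mm across, 102 mm high, to the right of the jig. Origin: centre of its underside, z up.
- tub: bystander: white lidded tub, 88 mm across, 100 mm high, to the left of the jig. Origin: centre of its underside, z up.
- bottle_a: one of three white bottles with red caps, of unequal diameters between 50 and 62 mm (which is which is not known), 102 mm high, about 0.14 kg, thin-walled (dents when pressed with over 12 N). One of the three, drawn anew each time, stands loose in the jig 5 to 13 mm short (-y) of the V block's origin: that is the one to hold. The other two wait on the board. Origin: centre of its underside, z up.
- bottle_b: one of three white bottles with red caps, of unequal diameters between 50 and 62 mm (which is which is not known), 102 mm high, about 0.14 kg, thin-walled (dents when pressed with over 12 N). One of the three, drawn anew each time, stands loose in the jig 5 to 13 mm short (-y) of the V block's origin: that is the one to hold. The other two wait on the board. Origin: centre of its underside, z up.
- bottle_c: one of three white bottles with red caps, of unequal diameters between 50 and 62 mm (which is which is not known), 102 mm high, about 0.14 kg, thin-walled (dents when pressed with over 12 N). One of the three, drawn anew each time, stands loose in the jig 5 to 13 mm short (-y) of the V block's origin: that is the one to hold. The other two wait on the board. Origin: centre of its underside, z up.
- board: plywood board 80 (x) x 200 (y) x 14 mm lying beyond the jig, fixed, on which the two other bottles wait. Origin: centre of its underside.
There are look-alikes about, which are no part of the job. Leave any pink, purple or yellow look-alike of the bottle_b alone.

How it is judged:
On the way, in this order (a step that is already met when the one before it is completed fails the run):
1. the knob is broken loose and backed off about half a turn (past 2.3 rad) (value of joint knob above 2.3 rad), for 0.1 s.
2. the jaw presses the bottle snug into the V block, touching it on both sides (over 1 N) ((contact force between each of jaw, vblock and bottle_a above 1 N or contact force between each of jaw, vblock and bottle_b above 1 N or contact force between each of jaw, vblock and bottle_c above 1 N)), for 0.1 s.
3. the knob is screwed down tight again (clamp force on the arm over 40 N) (contact force between screw and jaw above 40 N), for 0.2 s.
At the end, for the whole second after the job is handed in: The knob is screwed down tight (clamp force on the jaw's arm over 40 N, about 0.35 rad past the first bite); the bottle in the jig stands upright (within 0.05 rad), at rest, centred (3 mm), against the V block and the jaw with at most 1.5 mm of play on either side (contact force between screw and jaw above 40 N and ((y of bottle_a in the frame of vblock above 0.002 m and y of bottle_a in the frame of jaw below -0.002 m and x of bottle_a in the frame of vblock between -0.003 and 0.003 m and angle between bottle_a's own z axis and vertical below 0.05 rad and linear speed of bottle_a below 0.02 m/s) or (y of bottle_b in the frame of vblock above -0.0015 m and y of bottle_b in the frame of jaw below 0.0015 m and x of bottle_b in the frame of vblock between -0.003 and 0.003 m and angle between bottle_b's own z axis and vertical below 0.05 rad and linear speed of bottle_b below 0.02 m/s) or (y of bottle_c in the frame of vblock above -0.005 m and y of bottle_c in the frame of jaw below 0.005 m and x of bottle_c in the frame of vblock between -0.003 and 0.003 m and angle between bottle_c's own z axis and vertical below 0.05 rad and linear speed of bottle_c below 0.02 m/s))); the robot touches nothing.
It fails at once if the bottle is squeezed by the jaw with more than 12 N (contact force between jaw and bottle_a above 12 N or contact force between jaw and bottle_b above 12 N or contact force between jaw and bottle_c above 12 N).
It fails at once if a bottle is tipped more than 0.35 rad (angle between any of bottle_a, bottle_b, bottle_c's own z axis and vertical above 0.35 rad).
It fails at once if a bottle is carried or knocked more than 25 mm from its place, or the amber bottle or the tub more than 15 mm (distance of any of bottle_a, bottle_b, bottle_c from where it was at the start of the episode above 0.025 m or distance of any of amber_bottle, tub from where it was at the start of the episode above 0.015 m).
It also fails if it takes over 72 s, if anything falls off the work surface, if the arm or the gripper's body presses on something with over 40 N, if the wrist force passes 120 N, or if a joint passes its speed limit or range.

## Working session

There is one attempt and no reset: what is moved stays moved. The work goes in short steps, Python scripts to look and compute and a shell command to move; the robot and the scene stay as the last step left them, time stands still between calls to the robot, and variables do not carry over. Pictures are saved under pics/ and viewed, at most 10 in all, crops included, and the job is handed in when it is done.

```bash
mkdir -p pics; ls; python3 - <<'E'
from workcell import arm
import cv2,numpy as np
np.set_printoptions(precision=4,suppress=True)
for n in("scene","top"):
    c=arm.calibration(n);print(n,np.array(c["intrinsics"]),np.array(c["pose"]))
    cv2.imwrite(f"pics/{n}0.png",arm.snapshot(n))
print(arm.state())
E
```

```text
pics
scene [[468.5151   0.     318.8399]
 [  0.     468.5151 204.0965]
 [  0.       0.       1.    ]] [[-0.7027  0.6128 -0.3614  1.1407]
 [ 0.7114  0.6072 -0.3538  0.4881]
 [ 0.0026 -0.5058 -0.8627  1.2589]
 [ 0.      0.      0.      1.    ]]
top [[426.2424   0.     323.0891]
 [  0.     426.2424 185.9331]
 [  0.       0.       1.    ]] [[ 0.0157 -0.9837  0.1791  0.3956]
 [-0.9998 -0.0137  0.0123 -0.0341]
 [-0.0096 -0.1792 -0.9838  1.3245]
 [ 0.      0.      0.      1.    ]]
{'time_s': 0.1, 'joint_pos': array([ 1.0738,  0.3268, -0.1935,  1.052 ,  0.    ,  1.4366]), 'joint_velocities': array([-0.0004, -0.002 ,  0.0033,  0.002 ,  0.0001, -0.0011]), 'joint_efforts': array([  0.0003, -44.424 ,  26.3038,   0.0079,  -0.0002,   0.    ]), 'ee_pos': array([0.1949, 0.5138, 0.2306]), 'orientation': array([-0.0002,  0.1804,  0.9836, -0.0007]), 'force': array([0.1461, 0.0625, 0.2204]), 'wrist_torque': array([ 0.045 , -0.0176,  0.0174]), 'gripper_force': 0.0, 'opening': 0.08491271087234638}
```

View pics/top0.png

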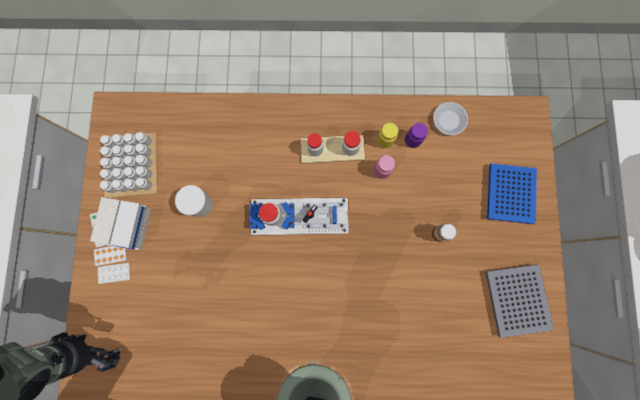

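View pics/scene0.png

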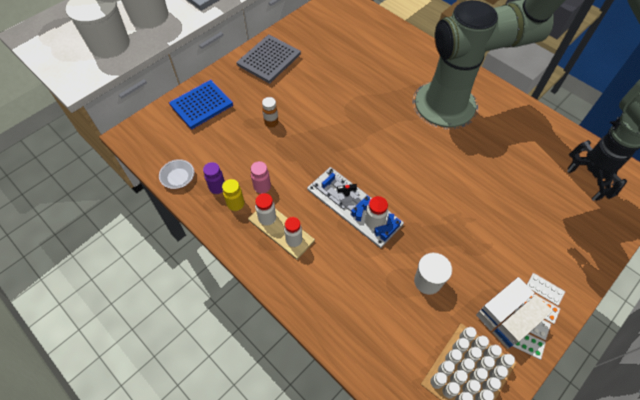

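The top view shows the jig plate at about (250–348, 198–235), with the held bottle's cap at (269,213), the knob at (309,214) and the lug at (334,216). Candidates that could be confused:
- **White bottles with red caps:** (269,213) stands in the jig. (315,143) and (352,141) are on the board.
- **Look-alikes:** yellow (389,133), purple (417,133) and pink (386,166).
- **Bystanders:** amber bottle (445,232) and tub (192,200).

The one to hold is the bottle in the jig at (269,213). I'll check it in a close crop and measure.

```bash
cat > h.py <<'E'
import numpy as np,cv2
from workcell import arm
np.set_printoptions(precision=4,suppress=True)
def cast(cal,uv,z):
    K,T=np.array(cal["intrinsics"]),np.array(cal["pose"])
    d=T[:3,:3]@np.linalg.solve(K,[uv[0],uv[1],1.]); o=T[:3,3]
    return o+d*(z-o[2])/d[2]
def proj(cal,P):
    K,T=np.array(cal["intrinsics"]),np.array(cal["pose"])
    p=K@(T[:3,:3].T@(np.asarray(P)-T[:3,3])); return p[:2]/p[2]
def cents(img,lo,hi,amin=10):
    m=cv2.inRange(cv2.cvtColor(img,cv2.COLOR_BGR2HSV),np.array(lo),np.array(hi))
    n,_,st,c=cv2.connectedComponentsWithStats(m)
    return [(c[i],st[i]) for i in range(1,n) if st[i,4]>=amin],m
E
python3 - <<'E'
from h import *
im=cv2.imread("pics/top0.png");c=arm.calibration("top")
cv2.imwrite("pics/c1.png",cv2.resize(im[190:245,240:360],None,fx=6.5,fy=6.5,interpolation=cv2.INTER_CUBIC))
hsv=cv2.cvtColor(im,cv2.COLOR_BGR2HSV)
# plate: non-wood pixels in the region
roi=np.zeros(im.shape[:2],np.uint8);roi[190:245,235:362]=255
m=cv2.inRange(hsv,np.array([5,70,60]),np.array([20,255,255]));m=cv2.bitwise_and(255-m,roi)
m=cv2.morphologyEx(m,cv2.MORPH_OPEN,np.ones((3,3)))
cs=max(cv2.findContours(m,0,1)[0],key=cv2.contourArea)
b=cv2.boxPoints(cv2.minAreaRect(cs));print(b)
print([cast(c,p,.014)[:2] for p in b], np.mean([cast(c,p,.014) for p in b],0))
for col,lo,hi,z in(("blue",[105,120,50],[125,255,255],.045),("black",[0,0,0],[180,255,50],.082),("red",[0,150,100],[4,255,255],.116)):
    for ce,st in cents(im,lo,hi)[0]:
        if 240<ce[0]<360 and 190<ce[1]<245: print(col,ce,st,cast(c,ce,z))
E
```

```text
[[249. 198.]
 [348. 198.]
 [348. 234.]
 [249. 234.]]
[array([0.5928, 0.2124]), array([ 0.5972, -0.0957]), array([ 0.4857, -0.0963]), array([0.4812, 0.2072])] [0.5392 0.0569 0.014 ]
blue [255.168  216.6639] [249 203  16  26 244] [0.5315 0.1853 0.045 ]
blue [288.25  215.717] [282 202  12  27 212] [0.5358 0.0855 0.045 ]
blue [334.0189 214.3396] [333 206   3  18  53] [ 0.542  -0.0524  0.045 ]
black [307.1212 217.697 ] [303 214  10   8  33] [0.5268 0.0266 0.082 ]
red [268.0325 212.0772] [260 204  18  18 246] [0.5376 0.1369 0.116 ]
red [309.2778 212.8889] [307 211   5   5  18] [0.537  0.0191 0.116 ]
```

View pics/c1.png

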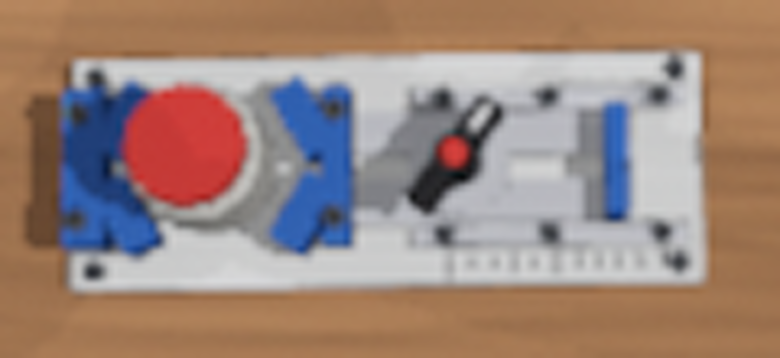

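The crop confirms one white bottle with a red cap between the two blue Vs, with its cap at top pixel (268,212). The T-bar hub is at (310,213.4), the bar points from lower-left to upper-right, and the blue lug face is at (334,215).

```bash
cat >> h.py <<'E'
from scipy.spatial.transform import Rotation as Ro
def rel(P):   # world point -> tool frame shift
    s=arm.state();q=s["orientation"];R=Ro.from_quat([q[1],q[2],q[3],q[0]])
    return R.inv().apply(np.asarray(P)-s["ee_pos"])
def tooly():
    q=arm.state()["orientation"];y=Ro.from_quat([q[1],q[2],q[3],q[0]]).apply([0,1,0]);return np.degrees(np.arctan2(y[1],y[0]))
E
python3 - <<'E'
from h import *
ct,cs=arm.calibration("top"),arm.calibration("scene")
f=lambda u,v:(240+(u+.5)/6.5-.5,190+(v+.5)/6.5-.5)
L=cast(ct,f(71,176),.014);R=cast(ct,f(704.5,167.5),.014);print("plate",L,R,(L+R)/2,"yaw deg",np.degrees(np.arctan2(-(L-R)[0],(L-R)[1])))
k=cast(ct,f(455,152),.084);print("knob top",k)
a=cast(ct,f(425,205),.082);b=cast(ct,f(490,105),.082);print("bar",np.degrees(np.arctan2(*(b-a)[[1,0]])),(a+b)/2)
print("lug", cast(ct,f(630,162),.048))
im=cv2.imread("pics/scene0.png")
for ce,st in cents(im,[0,150,100],[6,255,255],4)[0]: print(ce,st,cast(cs,ce,.084))
P=[.54,.022,.19];print(rel(P),tooly())
E
```

```text
plate [0.5346 0.205  0.014 ] [ 0.5431 -0.0959  0.014 ] [0.5388 0.0546 0.014 ] yaw deg 1.6104317721704666
knob top [0.5405 0.0197 0.084 ]
bar -31.806411071538818 [0.5395 0.0186 0.082 ]
lug [ 0.5413 -0.0598  0.048 ]
[347. 186.] [345 185   5   3  13] [0.545  0.0219 0.084 ]
[263.684  200.9177] [255 193  18  17 231] [ 0.754  -0.1157  0.084 ]
[378.3008 204.543 ] [369 196  19  18 256] [0.5278 0.13   0.084 ]
[292.1915 224.0426] [285 217  15  16 188] [ 0.7483 -0.0014  0.084 ]
[-0.4971 -0.3372  0.041 ] 69.2147538770386
```

```bash
python3 -m pendant '[[-0.03,-0.02,0,0,0,0,0.085],[-0.07,-0.047,0,0,0,0,0.085],[-0.11,-0.074,0,0,0,0,0.085],[-0.15,-0.101,0,0,0,0,0.085],[-0.19,-0.128,0,0,0,0,0.085],[-0.23,-0.155,0,0,0,0,0.085],[-0.27,-0.182,0,0,0,0,0.085],[-0.31,-0.21,0,0,0,0,0.07]]' && python3 -m pendant '[[-0.04,-0.027,0,0,0,0.05,0.06],[-0.08,-0.054,0,0,0,0.1,0.05],[-0.12,-0.081,0,0,0,0.15,0.05],[-0.15,-0.1,0,0,0,0.19,0.05],[-0.175,-0.119,0,0,0,0.19,0.05],[-0.187,-0.127,0,0,0,0.19,0.05],[-0.187,-0.127,0,0,0,0.19,0.05]]'
python3 - <<'E'
from h import *
c=arm.calibration("wrist");im=arm.snapshot("wrist");cv2.imwrite("pics/w1.png",im)
s=arm.state();print(s["ee_pos"],tooly(),s["joint_pos"],s["time_s"])
print(c["pose"]);print("knob exp px",proj(c,[.54,.0197,.082]))
for ce,st in cents(im,[0,150,100],[6,255,255],20)[0]+cents(im,[174,150,100],[180,255,255],20)[0]: print(ce,st,cast(c,ce,.084))
E
```

```text
time_s: 0.9
ee_pos: [0.4111, 0.2061, 0.2311]
orientation: [-0.0, 0.18, 0.984, 0.0]
force: [1.2, 1.0, -0.6]
opening: 0.0728
gripper_force: 0.0
time_s: 1.6
ee_pos: [0.5407, 0.0216, 0.2307]
orientation: [-0.0, 0.274, 0.962, -0.0]
force: [0.5, -0.3, 0.3]
opening: 0.0501
gripper_force: 0.0
[0.5399 0.0228 0.2308] 58.271857096770006 [-0.0948  0.3097 -0.2175  1.045   0.0006  0.459 ] 1.65
[[ 0.5254  0.8177  0.2352  0.4796]
 [ 0.8509 -0.5046 -0.1462  0.0593]
 [-0.0009  0.277  -0.9609  0.3734]
 [ 0.      0.      0.      1.    ]]
knob exp px [326.6409 190.5035]
[441.1573 126.185 ] [ 412  100   57   60 1373] [0.5434 0.1513 0.084 ]
[328.7614 190.8636] [324 186  11  11  88] [0.5411 0.0217 0.084 ]
[433.5319 355.2837] [431 341   8  28 141] [0.7936 0.022  0.084 ]
```

View pics/w1.png

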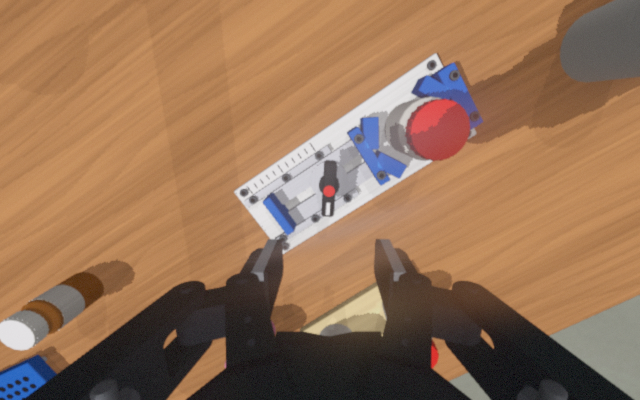

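The wrist view shows the knob hub at (329,191), with the bar near vertical from (330,163) to (327,214), and the lug at (281,214). The three measurements of the knob agree on about (0.5405, 0.021).

```bash
python3 - <<'E'
from h import *
c=arm.calibration("wrist");im=cv2.imread("pics/w1.png")
a=cast(c,(330,163),.08);b=cast(c,(327.5,214),.08);print("bar",np.degrees(np.arctan2(*(b-a)[[1,0]])),(a+b)/2)
for ce,st in cents(im,[105,120,50],[125,255,255],100)[0]: print("blue",ce,st,cast(c,ce,.047))
print(rel([.5407,.021,.053]))
E
python3 -m pendant '[[-0.001,-0.001,0.03,0,0,0,0.05],[-0.0015,-0.001,0.065,0,0,0,0.05],[-0.0015,-0.001,0.1,0,0,0,0.05],[-0.0015,-0.001,0.125,0,0,0,0.05],[-0.0015,-0.001,0.125,0,0,0,0.05]]'
```

```text
bar -34.308537316216054 [0.5393 0.0234 0.08  ]
blue [442.9095  83.7446] [418  63  50  35 873] [0.5112 0.185  0.047 ]
blue [376.6081 150.3955] [ 356  118   50   59 1110] [0.536  0.0899 0.047 ]
blue [278.189  215.3198] [264 197  29  37 344] [ 0.5418 -0.0506  0.047 ]
blue [ 24.6623 378.2923] [   0  355   57   45 1543] [ 0.5554 -0.512   0.047 ]
[-0.0019 -0.0011  0.1778]
time_s: 2.15
ee_pos: [0.5369, 0.0231, 0.1031]
orientation: [-0.004, 0.272, 0.962, -0.0]
force: [-0.4, 0.3, -0.4]
opening: 0.0498
gripper_force: 0.0
```

```bash
python3 -m pendant '[[0,0,0.02,0,0,0.02,0.05],[0,0,0.04,0,0,0.02,0.05],[0,0,0.052,0,0,0.02,0.05],[0,0,0.052,0,0,0.02,0.05]]' && python3 -m pendant '[[0,0,0,0,0,0,0.03],[0,0,0,0,0,0,0.015],[0,0,0,0,0,0,0.005],[0,0,0,0,0,0,0.005],[0,0,0,0,0,0,0.005],[0,0,0,0,0,0,0.005]]' 80; python3 -c "
from h import *
s=arm.state();print(s,tooly())"
```

```text
time_s: 2.55
ee_pos: [0.54, 0.022, 0.054]
orientation: [-0.001, 0.282, 0.959, -0.0]
force: [-1.1, 0.0, 0.3]
opening: 0.0496
gripper_force: 0.0
time_s: 3.15
ee_pos: [0.5419, 0.0213, 0.056]
orientation: [0.001, 0.282, 0.959, 0.0]
force: [-1.5, 0.6, 6.6]
opening: 0.0184
gripper_force: 78.2
{'time_s': 3.15, 'joint_pos': array([-0.0972,  0.4925, -0.4397,  0.6363,  0.0005,  0.4755]), 'joint_velocities': array([-0.0003, -0.0024,  0.0021, -0.0018,  0.0009, -0.0009]), 'joint_efforts': array([ -0.4124, -44.313 ,  19.7421,  -0.6763,  -0.1523,   0.0075]), 'ee_pos': array([0.5419, 0.0213, 0.056 ]), 'orientation': array([0.0011, 0.2824, 0.9593, 0.0004]), 'force': array([-1.4702,  0.6335,  6.5817]), 'wrist_torque': array([ 0.1278,  0.3398, -0.0007]), 'gripper_force': 78.20172314532101, 'opening': 0.01836954556173072} 57.18954668354091
```

```bash
python3 - <<'E'
from h import *
im=arm.snapshot("wrist");cv2.imwrite("pics/w2.png",im)
E
```

```text
(no output)
```

View pics/w2.png

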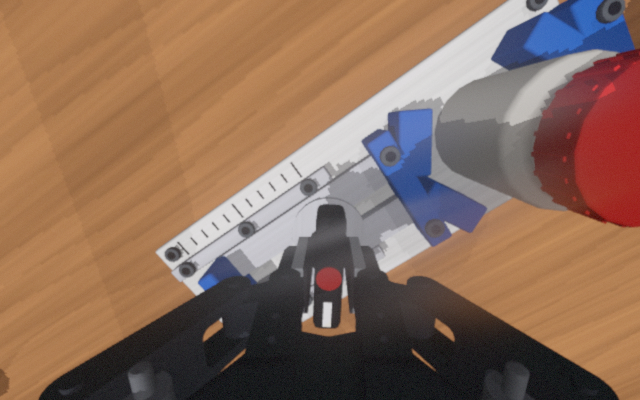

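The bar is held squarely between the pads, with the hub's red dot at (328,279) midway between them. Now I'll break it loose.

```bash
python3 -m pendant '[[0,0,0,0,0,-0.1,0.005],[0,0,-0.0002,0,0,-0.2,0.005],[0,0,-0.0004,0,0,-0.3,0.005],[0,0,-0.0005,0,0,-0.4,0.005],[0,0,-0.0006,0,0,-0.5,0.005],[0,0,-0.0008,0,0,-0.63,0.005],[0,0,-0.001,0,0,-0.77,0.005],[0,0,-0.001,0,0,-0.77,0.005]]' 100;  python3 -c "
from h import *
s=arm.state();print(s['wrist_torque'],s['joint_pos'],tooly())
im=arm.snapshot('wrist');cv2.imwrite('pics/w3.png',im[150:400,160:480])"
```

```text
time_s: 4.0
ee_pos: [0.5418, 0.0206, 0.0566]
orientation: [0.001, -0.098, 0.995, -0.001]
force: [-1.7, -1.4, 5.3]
opening: 0.0171
gripper_force: 98.5
[-0.3165  0.3114 -0.005 ] [-0.0977  0.4917 -0.4391  0.6381 -0.0009 -0.2943] 101.26479255318024
```

View pics/w3.png

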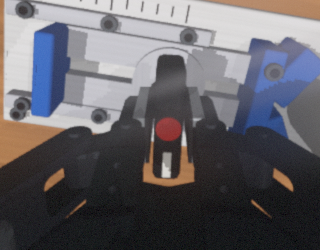

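The bar turned with the fingers and is still vertical between the pads, so the seal is broken. Continuing.

```bash
python3 -m pendant '[[0,0,-0.0001,0,0,-0.13,0.005],[0,0,-0.0003,0,0,-0.26,0.005],[0,0,-0.0005,0,0,-0.39,0.005],[0,0,-0.0006,0,0,-0.52,0.005],[0,0,-0.0008,0,0,-0.65,0.005],[0,0,-0.001,0,0,-0.78,0.005],[0,0,-0.0011,0,0,-0.91,0.005]]' 60 && python3 -m pendant '[[0,0,-0.0001,0,0,-0.13,0.005],[0,0,-0.0003,0,0,-0.26,0.005],[0,0,-0.0005,0,0,-0.39,0.005],[0,0,-0.0006,0,0,-0.52,0.005],[0,0,-0.0008,0,0,-0.65,0.005],[0,0,-0.001,0,0,-0.78,0.005],[0,0,-0.0011,0,0,-0.91,0.005],[0,0,-0.0011,0,0,-0.91,0.005]]';  python3 -c "
from h import *
s=arm.state();print(s['wrist_torque'],s['joint_pos'],tooly())
im=arm.snapshot('wrist');cv2.imwrite('pics/w4.png',im)"
```

```text
time_s: 4.75
ee_pos: [0.5423, 0.02, 0.0577]
orientation: [0.0, -0.526, 0.85, -0.002]
force: [0.1, -3.3, 5.3]
opening: 0.0172
gripper_force: 98.5
time_s: 5.55
ee_pos: [0.5431, 0.02, 0.0588]
orientation: [-0.0, 0.845, -0.535, 0.002]
force: [2.5, -3.7, 5.4]
opening: 0.0173
gripper_force: 98.4
[-0.8187 -0.4223 -0.0134] [-0.0979  0.4892 -0.4363  0.6411 -0.0018 -2.1117] -154.62226228646324
```

View pics/w4.png

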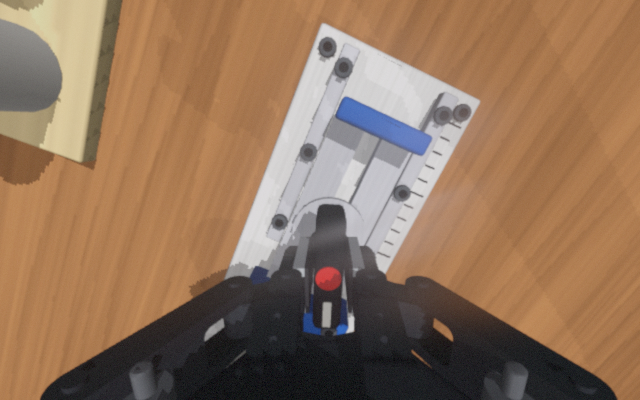

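The knob has turned about 2.6 rad and the grip is still square. The lug shows at about (384,125). Now I'll release, lift and locate the lug's back face.

```bash
python3 -m pendant '[[0,0,0,0,0,0,0.03],[0,0,0,0,0,0,0.05],[0,0,-0.01,0,0,0,0.05],[0,0,-0.05,0,0,0,0.05],[0,0,-0.08,0,0,0,0.03],[0,0,-0.08,0,0,0,0.02]]'
python3 - <<'E'
from h import *
c=arm.calibration("wrist");im=arm.snapshot("wrist");cv2.imwrite("pics/w5.png",im)
bl,m=cents(im,[105,120,40],[125,255,255],150)
for ce,st in bl: print("blue",ce,st,cast(c,ce,.047))
n,lab,st,ce=cv2.connectedComponentsWithStats(m)
# lug: blob nearest expected
P=proj(c,[.5418,-.055,.048]);print(P)
i=min([j for j in range(1,n) if st[j,4]>150],key=lambda j:np.hypot(*(ce[j]-P)))
cnt=max(cv2.findContours((lab==i).astype(np.uint8),0,1)[0],key=cv2.contourArea)
for p in cv2.boxPoints(cv2.minAreaRect(cnt)): print(p,cast(c,p,.048))
print(arm.state()["ee_pos"],tooly(),arm.state()["force"])
E
```

```text
time_s: 6.2
ee_pos: [0.5437, 0.0213, 0.1421]
orientation: [-0.002, 0.846, -0.533, 0.003]
force: [0.4, -0.3, -0.1]
opening: 0.0221
gripper_force: 0.0
blue [364.7104 122.0354] [337 105  60  35 763] [ 0.5458 -0.053   0.047 ]
blue [278.8899 236.4009] [268 226  24  22 227] [0.5696 0.0697 0.047 ]
blue [323.2196 271.025 ] [310 252  33  41 601] [0.5181 0.084  0.047 ]
[370.3628 121.9599]
[335.5343 116.4246] [ 0.5691 -0.0467  0.048 ]
[341.1507 104.0685] [ 0.5692 -0.0571  0.048 ]
[397.1302 129.5137] [ 0.5194 -0.0592  0.048 ]
[391.5137 141.8698] [ 0.5187 -0.0486  0.048 ]
[0.5425 0.0214 0.14  ] -154.4572729130204 [-0.6413  0.058   0.0996]
```

```bash
python3 -m pendant '[[0.035,0.0165,0,0,0,0.14,0.01],[0.07,0.033,0,0,0,0.28,0],[0.1055,0.0493,0,0,0,0.414,0],[0.1055,0.0493,0.04,0,0,0.414,0],[0.1055,0.0493,0.08,0,0,0.414,0],[0.1055,0.0493,0.108,0,0,0.414,0],[0.1055,0.0493,0.108,0,0,0.414,0],[0.1055,0.0493,0.108,0,0,0.414,0]]' 40;  python3 -c "
from h import *
s=arm.state();print(s['force'],s['ee_pos'],tooly());print(arm.calibration('wrist')['pose'])"
```

```text
time_s: 7.05
ee_pos: [0.5411, -0.0948, 0.029]
orientation: [0.0, 0.718, -0.696, -0.001]
force: [0.9, 0.4, 0.6]
opening: 0.0
gripper_force: 0.0
[0.943  0.3691 0.5587] [ 0.5411 -0.0948  0.029 ] -178.1564750612675
[[-0.9994 -0.0322 -0.0122  0.5423]
 [-0.0343  0.96    0.2777 -0.1648]
 [ 0.0028  0.278  -0.9606  0.1716]
 [ 0.      0.      0.      1.    ]]
```

```bash
python3 -m pendant '[[-0.008,-0.002,0,0,0,0,0],[-0.016,-0.002,0,0,0,0,0],[-0.02,-0.002,0,0,0,0,0],[-0.022,-0.002,0,0,0,0,0],[-0.024,-0.002,0,0,0,0,0],[-0.026,-0.002,0,0,0,0,0],[-0.028,-0.002,0,0,0,0,0],[-0.03,-0.002,0,0,0,0,0]]'
```

```text
time_s: 7.85
ee_pos: [0.5434, -0.0659, 0.0298]
orientation: [0.0, 0.718, -0.696, 0.001]
force: [-0.1, -2.4, 2.3]
opening: 0.0004
gripper_force: 1.5
```

```bash
python3 -m pendant '[[-0.001,0,0,0,0,0,0],[-0.002,0,0,0,0,0,0],[-0.003,0,0,0,0,0,0],[-0.004,0,0,0,0,0,0]]'; python3 - <<'E'
from h import *
s=arm.state();print(s["force"],s["wrist_torque"],s["ee_pos"])
c=arm.calibration("top");im=arm.snapshot("top");cv2.imwrite("pics/t2.png",im)
for ce,st in cents(im,[105,120,50],[125,255,255],10)[0]:
    if 240<ce[0]<360 and 190<ce[1]<245: print(ce,st)
E
```

```text
time_s: 8.25
ee_pos: [0.5433, -0.0613, 0.0296]
orientation: [-0.0, 0.718, -0.696, 0.0]
force: [0.8, -2.3, 2.0]
opening: -0.0002
gripper_force: 1.5
[ 0.8381 -2.3399  2.0398] [-0.6405 -0.1571 -0.0371] [ 0.5433 -0.0613  0.0296]
[255.2375 216.4875] [250 203  14  26 240]
[285.2995 215.6039] [279 202  12  27 207]
```

```bash
python3 -m pendant '[[-0.001,0,0,0,0,0,0],[-0.002,0,0,0,0,0,0],[-0.003,0,0,0,0,0,0],[-0.004,0,0,0,0,0,0]]'|grep -E "ee_pos|^force"
```

```text
ee_pos: [0.5431, -0.0574, 0.0296]
force: [1.6, -3.7, 2.4]
```

```bash
python3 -m pendant '[[-0.001,0,0,0,0,0,0],[-0.002,0,0,0,0,0,0],[-0.003,0,0,0,0,0,0]]'|grep -E "ee_pos|^force"
```

```text
ee_pos: [0.5431, -0.0545, 0.0296]
force: [2.1, -6.9, 1.0]
```

```bash
python3 -m pendant '[[0,0,0,0,0,0,0]]'|grep -E "ee_pos|^force"; python3 - <<'E'
from h import *
im=arm.snapshot("top");cv2.imwrite("pics/t3.png",cv2.resize(im[190:245,240:360],None,fx=6.5,fy=6.5,interpolation=cv2.INTER_CUBIC))
for ce,st in cents(im,[105,120,50],[125,255,255],10)[0]+cents(im,[0,150,100],[4,255,255],60)[0]:
    if 240<ce[0]<360 and 190<ce[1]<245: print(ce,st)
E
```

```text
ee_pos: [0.543, -0.0546, 0.0296]
force: [0.5, -4.5, 2.0]
[254.9548 216.8054] [250 203  14  26 221]
[283.1806 215.3889] [277 202  12  27 216]
[266.9877 212.3689] [259 204  17  18 244]
```

View pics/t3.png

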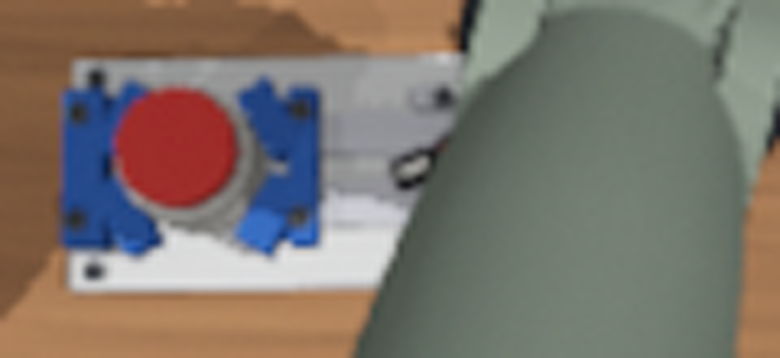

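The jaw V touches the bottle, and the cap has moved about 1 px (3 mm) towards the V block, now at (178,148) in the crop. Small steps from here.

```bash
python3 -m pendant '[[-0.001,0,0,0,0,0,0],[-0.002,0,0,0,0,0,0],[-0.002,0,0,0,0,0,0]]'|grep -E "ee_pos|^force"
```

```text
ee_pos: [0.543, -0.054, 0.0296]
force: [2.1, -8.4, 0.7]
```

```bash
python3 -m pendant '[[-0.001,0,0,0,0,0,0],[-0.001,0,0,0,0,0,0]]'|grep -E "ee_pos|^force"
```

```text
ee_pos: [0.543, -0.054, 0.0297]
force: [2.2, -10.6, 0.3]
```

```bash
python3 -m pendant '[[-0.001,0,0,0,0,0,0],[-0.001,0,0,0,0,0,0]]'|grep -E "ee_pos|^force"
```

```text
ee_pos: [0.543, -0.0539, 0.0297]
force: [1.1, -14.1, -0.1]
```

```bash
python3 -m pendant '[[0.001,0,0,0,0,0,0],[0.002,0,0,0,0,0,0],[0.0025,0,0,0,0,0,0]]'|grep -E "ee_pos|^force"; python3 - <<'E'
from h import *
J=np.array([.5388,.0546]);u=np.array([-.031,.9995]);v=np.array([.9995,.031])
for n,z in(("top",.116),("scene",.116)):
    c=arm.calibration(n);im=arm.snapshot(n);cv2.imwrite(f"pics/{n}9.png",im)
    for f in (f"pics/{n}0.png",f"pics/{n}9.png"):
        for ce,st in cents(cv2.imread(f),[0,150,80],[5,255,255],60)[0]:
            p=cast(c,ce,z)[:2]-J
            if abs(p@v)<.03 and abs(p@u)<.15: print(n,ce,st,"jig xy",p@v,p@u-.09)
    for ce,st in cents(im,[105,120,40],[125,255,255],30)[0]:
        p=cast(c,ce,.045)[:2]-J
        if abs(p@v)<.05 and abs(p@u)<.16: print("blue",n,ce,st,p@v,p@u)
E
```

```text
ee_pos: [0.543, -0.054, 0.0296]
force: [0.9, -6.6, 1.6]
top [268.0325 212.0772] [260 204  18  18 246] jig xy 0.0013629368389147549 -0.007679520533962328
top [266.8415 212.5976] [258 204  18  18 246] jig xy -7.388599635696906e-05 -0.004288938982780224
blue top [254.9037 216.7798] [250 203  14  26 218] -0.003599523967099753 0.13163790368374845
blue top [283.0138 215.2442] [276 202  13  27 217] -0.00033855202266081636 0.046785046140043966
scene [378.2046 204.6795] [369 196  19  18 259] jig xy 0.008902809057134099 -0.004946291722042778
scene [379.4805 205.4844] [371 197  18  18 256] jig xy 0.008491088318785454 -0.0006407241207984637
blue scene [331.9101 183.0787] [326 177  13  14  89] 0.008668037552521095 -0.0888725164990428
blue scene [362.5886 213.2089] [356 202  14  22 158] 0.02566458682659501 0.04920829024070477
blue scene [387.1863 227.6087] [375 214  26  27 322] 0.013582068028749386 0.13288099339717274
```

The bottle is seated: the cap moved about 4 mm, is centred in x, and the jaw stopped hard at y = -0.054. I've relaxed the push to 6.6 N. Next I'll retreat and go back to the knob.

```bash
python3 -m pendant '[[0.006,0,0,0,0,0,0],[0.02,0,0,0,0,0,0],[0.025,0,-0.04,0,0,0,0],[0.025,0,-0.08,0,0,0,0.03],[0.025,0,-0.11,0,0,0,0.05],[0.025,0,-0.11,0,0,-0.14,0.05],[0.025,0,-0.11,0,0,-0.28,0.05],[0.025,0,-0.11,0,0,-0.413,0.05]]'; python3 -m pendant '[[0,0,0,0,0,0,0.05]]' >/dev/null; python3 - <<'E'
from h import *
c=arm.calibration("wrist");im=arm.snapshot("wrist");cv2.imwrite("pics/w6.png",im)
for ce,st in cents(im,[0,150,80],[6,255,255],20)[0]: print(ce,st,cast(c,ce,.087))
print(rel([.542,.0208,.058]),tooly(),arm.state()["ee_pos"])
E
```

```text
time_s: 11.05
ee_pos: [0.5427, -0.0778, 0.1393]
orientation: [-0.0, 0.847, -0.531, -0.001]
force: [0.4, 0.3, 0.0]
opening: 0.05
gripper_force: 0.0
[19.0436 42.4473] [   0    0   47   84 2866] [ 0.7632 -0.0996  0.087 ]
[  8.6597 213.5593] [  0 185  23  55 767] [0.7526 0.0187 0.087 ]
[277.087  319.9493] [270 314  15  13 138] [0.5411 0.0193 0.087 ]
[-0.0893 -0.0416  0.0811] -154.64330279485262 [ 0.5428 -0.0778  0.139 ]
```

View pics/w6.png

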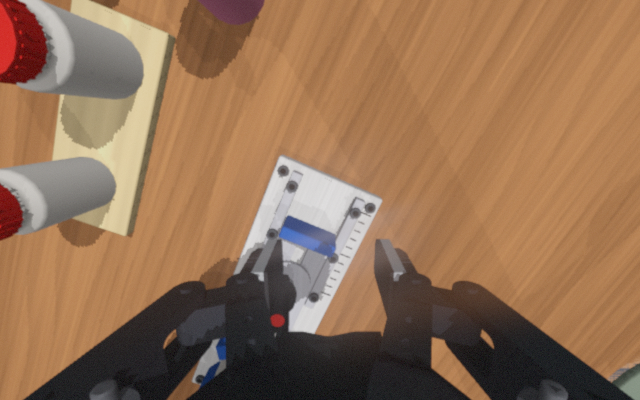

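The hub's red dot at (277,320) puts the knob at (0.541, 0.019), unchanged. Now I'll regrip.

```bash
python3 -m pendant '[[-0.045,-0.021,0,0,0,0,0.05],[-0.089,-0.0414,0,0,0,0,0.05],[-0.089,-0.0414,0,0,0,0,0.05],[-0.089,-0.0414,0.03,0,0,0,0.05],[-0.089,-0.0414,0.06,0,0,0,0.05],[-0.089,-0.0414,0.079,0,0,0,0.05],[-0.089,-0.0414,0.079,0,0,0,0.05]]' && python3 -m pendant '[[0,0,0,0,0,0,0.03],[0,0,0,0,0,0,0.005],[0,0,0,0,0,0,0.005],[0,0,0,0,0,0,0.005],[0,0,0,0,0,0,0.005]]' 100; python3 -c "
from h import *
s=arm.state();print(s['wrist_torque'],s['joint_pos'],tooly())"
```

```text
time_s: 11.9
ee_pos: [0.5397, 0.0202, 0.0576]
orientation: [0.001, 0.845, -0.534, -0.003]
force: [-0.8, -0.0, -0.1]
opening: 0.0499
gripper_force: 0.0
time_s: 12.4
ee_pos: [0.5436, 0.0198, 0.0627]
orientation: [-0.0, 0.846, -0.534, 0.001]
force: [-2.3, -0.5, 6.3]
opening: 0.0118
gripper_force: 106.5
[-0.1924  0.5086 -0.0262] [-0.0988  0.4855 -0.4299  0.6526 -0.0009 -2.1143] -154.52240754131748
```

```bash
python3 -m pendant '[[0,0,0,0,0,0,0.005],[0,0,0,0,0,0,0.005]]'; python3 -c "
from h import *
im=arm.snapshot('wrist');cv2.imwrite('pics/w7.png',im[120:400,120:520])"
```

```text
time_s: 12.6
ee_pos: [0.5436, 0.0198, 0.0627]
orientation: [-0.0, 0.846, -0.534, 0.001]
force: [-2.8, -1.0, 6.7]
opening: 0.0117
gripper_force: 106.5
```

View pics/w7.png

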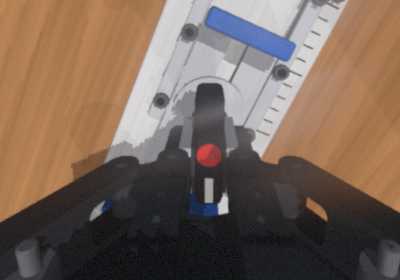

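The bar is gripped squarely, with the hub dot centred between the pads. Now I'll tighten.

```bash
python3 -m pendant '[[0,0,0.0001,0,0,0.13,0.005],[0,0,0.0003,0,0,0.26,0.005],[0,0,0.0005,0,0,0.39,0.005],[0,0,0.0006,0,0,0.52,0.005],[0,0,0.0008,0,0,0.65,0.005],[0,0,0.001,0,0,0.78,0.005],[0,0,0.0011,0,0,0.91,0.005]]' && python3 -m pendant '[[0,0,0.0001,0,0,0.13,0.005],[0,0,0.0003,0,0,0.26,0.005],[0,0,0.0005,0,0,0.39,0.005],[0,0,0.0006,0,0,0.52,0.005],[0,0,0.0008,0,0,0.65,0.005],[0,0,0.001,0,0,0.78,0.005],[0,0,0.0011,0,0,0.91,0.005]]';  python3 -m pendant '[[0,0,0,0,0,0.1,0.005],[0,0,0.0002,0,0,0.2,0.005],[0,0,0.0004,0,0,0.3,0.005],[0,0,0.0005,0,0,0.4,0.005],[0,0,0.0006,0,0,0.5,0.005],[0,0,0.0008,0,0,0.6,0.005],[0,0,0.0009,0,0,0.72,0.005],[0,0,0.0009,0,0,0.72,0.005]]' 115; python3 -c "
from h import *
s=arm.state();print(s['wrist_torque'],s['joint_pos'],tooly())"
```

```text
time_s: 13.35
ee_pos: [0.5426, 0.0196, 0.0616]
orientation: [-0.0, -0.523, 0.853, -0.001]
force: [-4.9, -0.7, 9.9]
opening: 0.0121
gripper_force: 107.1
time_s: 14.05
ee_pos: [0.5418, 0.0202, 0.0605]
orientation: [-0.0, -0.095, 0.995, -0.0]
force: [-5.8, 1.6, 12.1]
opening: 0.012
gripper_force: 107.6
time_s: 14.85
ee_pos: [0.5418, 0.0211, 0.06]
orientation: [-0.0, 0.259, 0.966, 0.0]
force: [-7.7, 3.0, 15.4]
opening: 0.0119
gripper_force: 123.5
[0.3922 1.8701 0.0184] [-0.0978  0.4884 -0.4338  0.6489  0.001   0.427 ] 59.933124535500994
```

```bash
python3 - <<'E'
from h import *
s=arm.state();print(s['joint_efforts'],s['wrist_torque'],s['force'])
im=arm.snapshot('wrist');cv2.imwrite('pics/w8.png',im)
for f in('w4','w8'):
    i=cv2.imread(f'pics/{f}.png')
    print(f,[(c,st) for c,st in cents(i,[0,150,80],[6,255,255],30)[0] if 250<c[0]<400])
    print([(c,st) for c,st in cents(i,[0,0,120],[180,60,255],20)[0] if 300<c[0]<350 and 290<c[1]<345])
w7=cv2.imread('pics/w7.png');print([(c+[120,120]) for c,st in cents(w7,[0,0,120],[180,60,255],20)[0] if 180<c[0]<230 and 170<c[1]<225])
E
```

```text
[ -1.7388 -40.5036  21.396   -3.4928  -0.364    0.4223] [0.3922 1.8701 0.0184] [-7.6942  2.9822 15.3835]
w4 [(array([327.3524, 278.2705]), array([316, 267,  25,  23, 403], dtype=int32))]
[(array([326.2961, 314.1553]), array([322, 302,  10,  25, 206], dtype=int32))]
w8 [(array([328.2619, 278.7917]), array([317, 271,  22,  15, 168], dtype=int32))]
[(array([328.    , 309.1681]), array([324, 297,   9,  26, 226], dtype=int32))]
[array([328.4769, 310.3077]), array([342.9535, 324.6105])]
```

```bash
python3 -m pendant '[[0,0,-0.001,0,0,0.05,0.005],[0,0,-0.002,0,0,0.1,0.005],[0,0,-0.002,0,0,0.15,0.005],[0,0,-0.002,0,0,0.15,0.005],[0,0,-0.002,0,0,0.15,0.005]]'; python3 - <<'E'
from h import *
s=arm.state();print(s['joint_efforts'],s['joint_pos'],s['wrist_torque'],tooly())
i=arm.snapshot('wrist')
print([c for c,st in cents(i,[0,150,80],[6,255,255],30)[0] if 250<c[0]<400])
print([c for c,st in cents(i,[0,0,120],[180,60,255],20)[0] if 300<c[0]<350 and 290<c[1]<345])
E
```

```text
time_s: 15.4
ee_pos: [0.5418, 0.0212, 0.06]
orientation: [-0.001, 0.33, 0.944, 0.001]
force: [-5.1, 3.7, 2.4]
opening: 0.0116
gripper_force: 123.0
[ -2.7326 -46.552   22.7809  -2.0546  -0.9182   0.3992] [-0.0979  0.4889 -0.433   0.6501  0.0015  0.5742] [0.6783 1.1104 0.3717] 51.494186199356726
[array([330.8308, 279.5538])]
[array([328.9459, 308.9505]), array([312.3077, 316.9808])]
```

```bash
python3 -m pendant '[[0,0,0,0,0,0,0.03],[0,0,0,0,0,0,0.05],[0,0,-0.03,0,0,0,0.05],[0,0,-0.07,0,0,-0.05,0.05],[0,0,-0.11,0,0,-0.11,0.05],[0,0,-0.15,0,0,-0.12,0.05],[0,0,-0.173,0,0,-0.12,0.05],[0,0,-0.173,0,0,-0.12,0.05]]'; python3 - <<'E'
from h import *
c=arm.calibration("wrist");im=arm.snapshot("wrist");cv2.imwrite("pics/w9.png",im)
print(tooly(),arm.state()["ee_pos"])
def bar(i):
    r=[c for c,st in cents(i,[0,150,80],[6,255,255],30)[0] if 300<c[0]<360 and 150<c[1]<230][0]
    n,l,st,ce=cv2.connectedComponentsWithStats(cv2.inRange(cv2.cvtColor(i,cv2.COLOR_BGR2HSV),np.array([0,0,0]),np.array([180,255,60])))
    k=min([j for j in range(1,n) if 60<st[j,4]<2000],key=lambda j:np.hypot(*(ce[j]-r)))
    m=(l==k)
    # white stripe
    w=[q for q,s in cents(i,[0,0,190],[180,40,255],8)[0] if np.hypot(*(q-r))<28]
    ys,xs=np.nonzero(m);pts=np.c_[xs,ys].astype(float);d=pts-r;far=pts[np.argsort(-np.hypot(*d.T))[:12]].mean(0)
    return r,st[k],ce[k],far,w
for f in("w1","w9"):
    i=cv2.imread(f"pics/{f}.png");r,st,ce,far,w=bar(i);print(f,r,st,ce,far,w)
# world angles for w9
i=im;r,st,ce,far,w=bar(i)
a=cast(c,far,.081);b=cast(c,r,.083);d=b-a;print(np.degrees(np.arctan2(d[1],d[0])))
E
```

```text
time_s: 16.25
ee_pos: [0.5457, 0.0196, 0.237]
orientation: [0.005, 0.274, 0.962, 0.001]
force: [0.2, -0.2, -0.3]
opening: 0.0498
gripper_force: 0.0
58.238216311619055 [0.5444 0.0198 0.2346]Traceback (most recent call last):
  File "<stdin>", line 14, in <module>
  File "<stdin>", line 7, in bar
ValueError: min() iterable argument is empty
```

```bash
cat > bar.py <<'E'
from h import *
for f in("w1","w9"):
    i=cv2.imread(f"pics/{f}.png")
    r=[c for c,st in cents(i,[0,150,80],[6,255,255],30)[0] if 300<c[0]<360 and 150<c[1]<230][0]
    x,y=np.round(r).astype(int);p=i[y-32:y+33,x-32:x+33];g=p.max(2)
    for t in(50,65,80):
        n,l,st,ce=cv2.connectedComponentsWithStats((g<t).astype(np.uint8))
        ks=sorted(range(1,n),key=lambda j:-st[j,4])[:2]
        for k in ks:
            ys,xs=np.nonzero(l==k)
            if len(xs)<15: continue
            q=cv2.fitLine(np.c_[xs,ys].astype(np.float32),cv2.DIST_HUBER,0,.01,.01).ravel()
            print(f,t,r,st[k],"line deg from vertical",np.degrees(np.arctan(q[0]/q[1])))
    w=[(c-32,st[4]) for c,st in cents(p,[0,0,190],[180,40,255],8)[0]];print("white rel",w)
E
python3 bar.py
```

```text
w1 80 [328.7614 190.8636] [31 41  6 15 24] line deg from vertical -4.1434903
white rel [(array([-24.983, -27.108]), np.int32(176)), (array([-18.9475,  -2.2   ]), np.int32(1085)), (array([14.2041, 13.7303]), np.int32(686)), (array([-1.4651, 17.5814]), np.int32(43))]
white rel [(array([-17.2839, -11.4312]), np.int32(1039)), (array([16.9506, 13.6358]), np.int32(648)), (array([-1.75, 17.75]), np.int32(36)), (array([-19.55,  30.75]), np.int32(20))]
```

The bar is back at its starting angle to within about 0.02 rad (stripe at -4.8° before, -5.6° now), which is well past the 40 N point. Last check on the bottle and jaw before handing in.

```bash
python3 - <<'E'
from h import *
J=np.array([.5388,.0546]);u=np.array([-.031,.9995]);v=np.array([.9995,.031])
for n in("top","scene"):
    c=arm.calibration(n);im=arm.snapshot(n)
    for ce,st in cents(im,[0,150,80],[5,255,255],60)[0]:
        p=cast(c,ce,.116)[:2]-J
        if abs(p@v)<.03 and abs(p@u)<.15: print(n,ce,st[4],p@v,p@u-.09)
    for ce,st in cents(im,[105,120,40],[125,255,255],30)[0]:
        p=cast(c,ce,.045)[:2]-J
        if abs(p@v)<.05 and abs(p@u)<.16: print("blue",n,ce,st[4],p@v,p@u)
E
```

```text
blue top [252.8088 214.8603] 136 0.0023197231468900796 0.13804940100297533
scene [379.556 205.39 ] 259 0.008105756938417778 -0.0006797229163108959
blue scene [331.7907 183.186 ] 86 0.009211936587221276 -0.08887782019846681
blue scene [362.6211 213.1677] 161 0.0254915429314181 0.04918849650201758
blue scene [387.2985 227.4462] 325 0.012940421150528961 0.13278601784879018
```

In the scene view the bottle, jaw and lug are where they were when the bottle was seated, to within about 0.1–0.2 px. Handing in.

```bash
python3 -c "
from workcell import arm
print(arm.job_done())"
```

```text
the job is handed in; nothing more can be done
None
```

I handed the job in with no verdict returned: the knob was broken loose and backed off about 2.6 rad, the bottle was seated snug in both Vs (push peaked at 14 N, so by estimate about 11 N on the bottle against the 12 N limit), and the knob was screwed back to about its starting angle, with clamp force judged from that angle because the torque readings (about 0.4 N m) came out lower than expected.

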